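# Lay the forked ballast plate into the microphone stand's base

### The arm

A 6-joint arm with a two-finger parallel gripper is mounted at the origin on the work surface. World frame = base frame: x ahead of the robot, y to its left, z up, the work surface at z = 0. Lengths are in mm, angles in rad, forces in N, time in s.
With the tool pointing down it reaches from about 350 to 975 mm from the base axis. Payload 7.1 kg.
Tool frame: the origin (TCP) lies between the finger pads; the fingertips stand 19 mm ahead of it and the grasp point (between the pads) is the TCP; z points along the fingers, y is the line along which they close (so a half turn about z gives the same grasp; the last joint's range is limited). The gripper opens to 88 mm and grips with 3 to 60 N. Pads are 20 mm wide; open, the fingers measure 115 mm over their backs; the gripper's body (75 mm by 178 mm) begins 61 mm behind the grasp point.
Start: joints at [-1.193, 0.423, 1.63, -0, 1.089, -0.019], TCP at [241.559, -576.415, 241.675] pointing down, gripper open.
Joint ranges: [-3, 3], [-0.9, 2.11], [0.09, 2.58], [-1.31, 4.45], [0.11, 2.69], [-2.54, 2.54]. Speed limits (rad/s): [2.39, 2.39, 3.01, 3.14, 3.14, 3.14].

### API

Orientations are given as a rotation vector (axis times angle).
In Python, from workcell import ctrl gives the robot as it stands.
- The arm moves only by the tool arm_command, never from a script. Its argument "series" is a list of rows, each an object with "linear": the shift along the tool's x, y, z in m, a list of three; "turn": the turn about the tool's z in rad. A call has 1 to 10 rows; each row shifts and turns the commanded pose from where the row before left it, along the tool's axes as they then stand; what a row does not reach is not made up. A row lasts 1/10 s, in which the tool goes at most 50 mm and 8.59 degrees, less where a joint would pass 70% of its speed; a pose out of reach is approached as far as the arm can. A call with a gripper value outside its range is refused whole. "jaw" is the opening, from -1 (shut) to 1 (fully open), set as the call begins (left out, the last holds). The fingers move at their own pace and stop on an object; the grip force is fixed at half the most. Time passes only in rows, so rows that do not move let the fingers close. It gives the time, the measured TCP pose, the force, the opening and the grip force at its end, in the units of the state.
- ctrl.get_obs(): the state, without advancing time (a new reading comes with each control period).
- ctrl.get_image(name): name is "side" or "top"; returns a dict with "frame" (384x512x3 uint8, blue, green, red), "fx", "fy", "cx", "cy" (pixels), "rvec" (rotation vector, rad) and "tvec" (3), from world to camera coordinates, as OpenCV has them. Camera axes: x right, y down, z forward; pixel columns grow to the right and rows downward; lengths in mm; the calibration is good to about 2 mm. A picture is of the moment at which its call begins. There is no depth.
- ctrl.close_job(): hands the job in; it is judged then, once.
The state is a dict: "t": time; "qpos": joint angles; "qvel": joint speeds; "joint_torque": joint torques, N m; "ee_pos": TCP position; "orientation": TCP orientation; "ft_force": force on the tool from outside, world axes, zero at the start; "moment": the same for the moment, N m; "width": finger opening in mm; "grasp_force": force on a finger pad.
Only numpy, scipy, OpenCV 4.12 (cv2) and the standard library are available. Lean on these libraries where they do the work, as an engineer would, in place of code of your own. Each camera call takes 0.05 s, during which the arm holds its last target. There are 200 camera calls.

### The job

Pick up the steel ballast plate that has a notch in one end, and lay it flat, lined up lengthwise, on the raised bed of the grey microphone stand base, with its notch around the upright stud and the rest of the plate along the bed. Lower it into place, do not drop it, and leave the other two plates where they lie.

Things in the scene. Friction and masses are not known exactly. Their poses are not given: they have to be found in the camera images.
- forked_plate: Flat bare steel bar 120 x 50 x 10 mm, 0.3 to 0.5 kg, lying flat. Its +x end has an open notch 24 mm wide (y -12 to 12) and 30 mm deep (x 30 to 60), leaving two 13 mm prongs. Origin: centre of the underside of the 120 x 50 outline; x lengthwise to the notched end, z up; mass centre at x = -6 mm. Grip it across its 50 mm width.
- stand_base: Fixed grey tray, x -125 to 45, y -60 to 60 mm, rim 8 mm high. Raised black bed 40 mm wide, x -110 to 20, top 14 mm above the table; on it a steel stud, 8 mm dia., its top 32 mm above the table. Origin: on the stud's axis at table height; x lengthwise, from the bed's long part to the stud end. Plate home: both x alike, its origin at x -45, y 0, z 14 mm here, stud mid-notch.
- solid_plate: A wrong plate: the same 120 x 50 x 10 mm steel bar but with no notch or hole. Loose on the table; to be left alone. Origin: centre of its underside, x along the length.
- drilled_plate: A wrong plate: the same 120 x 50 x 10 mm steel bar with two round 14 mm holes, one near each end, and no notch. Loose on the table; to be left alone. Origin: centre of its underside, x along the length.
Things that resemble listed ones, but are neither listed nor needed, are in the scene too. What is shaped like the forked_plate but red is not meant. What is meant by the stand_base is not blue, and is the larger of those in its own colour.

How it is judged:
By the outcome, as a careful person would: the job done as asked, in the order asked, and still so for the second after the job is handed in, with the robot touching nothing.
It also fails if it takes over 35 s, if anything falls off the work surface, if the arm or the gripper's body presses on something with over 40 N, if the wrist force passes 120 N, or if a joint passes its speed limit or range.

## Working session

There is one attempt and no reset: what is moved stays moved. The work goes in short steps, Python scripts to look and compute and a tool call to move; the robot and the scene stay as the last step left them, time stands still between calls to the robot, and variables do not carry over. Pictures are saved under pics/ and viewed, at most 10 in all, crops included, and the job is handed in when it is done.

Besides the shell and the picture viewer there is one more tool, called after "Request:" by a JSON object that holds its "method" and its "body", one argument or row to a line. arm_command: Moves the arm, as the interface text tells. Its arguments: {"type":"object","properties":{"series":{"type":"array"},"jaw":{"type":"number"}},"required":["series"]}

```bash
mkdir -p pics; cat > h.py <<'E'
import numpy as np, cv2
from workcell import ctrl
def grab(n,f=None):
    d=ctrl.get_image(n)
    if f: cv2.imwrite('pics/'+f,d['frame'])
    return d
def cam(d):
    R=cv2.Rodrigues(np.array(d['rvec'],float))[0]; return R,np.array(d['tvec'],float).ravel()
def ray(d,uv,z):
    R,t=cam(d); uv=np.atleast_2d(uv).astype(float)
    c=np.c_[(uv[:,0]-d['cx'])/d['fx'],(uv[:,1]-d['cy'])/d['fy'],np.ones(len(uv))]@R
    o=-R.T@t
    return o+c*((z-o[2])/c[:,2])[:,None]
def proj(d,p):
    K=np.array([[d['fx'],0,d['cx']],[0,d['fy'],d['cy']],[0,0,1.]])
    return cv2.projectPoints(np.array(p,float).reshape(-1,1,3),np.array(d['rvec'],float),np.array(d['tvec'],float),K,None)[0].reshape(-1,2)
E
python3 - <<'E'
from h import *
import pickle
a=grab('top');b=grab('side')
pickle.dump((a,b),open('im0.pkl','wb'))
for n,d in(('top',a),('side',b)): cv2.imwrite(f'pics/{n}0.png',cv2.resize(d['frame'],(768,576),interpolation=cv2.INTER_CUBIC)); R,t=cam(d); print(n,d['fx'],-R.T@t)
print(ctrl.get_obs())
E
```

```text
top 475.71513917148184 [ 398.16028574  -96.48732882 1343.97010973]
side 346.9162328008372 [456.62024211 804.95208406 629.39160731]
{'t': 0.1, 'qpos': array([-1.19298784e+00,  4.23749009e-01,  1.63060371e+00,  4.78088000e-08,
        1.08859186e+00, -1.89726697e-02]), 'qvel': array([-0.00017501, -0.00353573, -0.00137072, -0.00325998,  0.00067699,
        0.00134399]), 'joint_torque': array([ 9.97017764e-05, -5.45616066e+01, -2.74325734e+01,  6.46374444e-02,
        1.88703218e-02, -2.46898276e-05]), 'ee_pos': array([ 241.39794254, -575.98914723,  240.99291121]), 'orientation': array([-3.07866633e+00, -6.18919722e-01,  3.78743121e-04]), 'ft_force': array([-0.12925969, -0.29931041, -0.38886753]), 'moment': array([-0.00572248, -0.02315602, -0.01723293]), 'grasp_force': 0.0, 'width': 88.13671783811154}
```

View pics/top0.png

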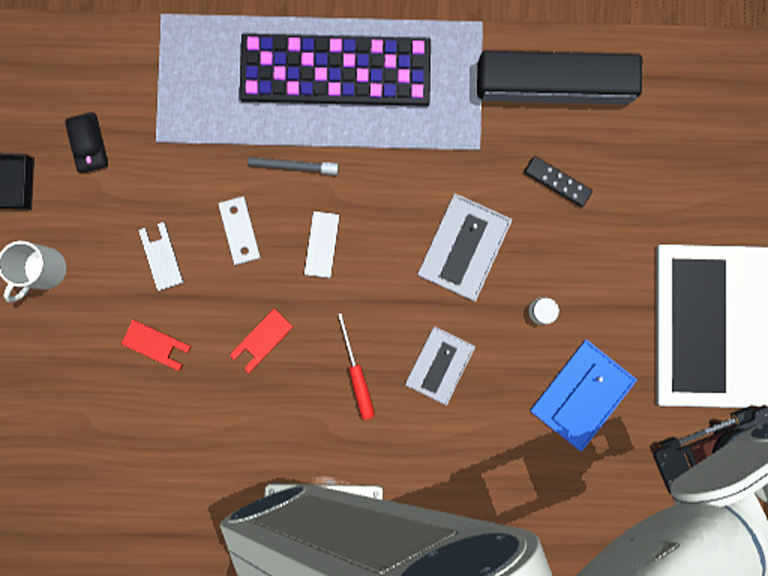

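View pics/side0.png

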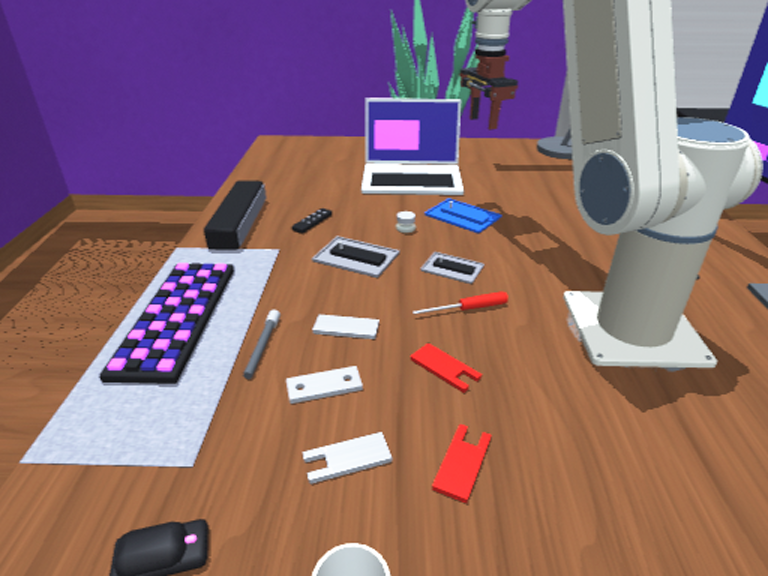

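The top view (768x576 pixels) shows these candidates:
- **Plates:** the bare-steel forked plate is at (160,256). Two red forked ones are at (155,345) and (262,340), which the task rules out. The drilled plate is at (239,230) and the solid one at (322,244).
- **Bases:** the large grey base is at (465,247). There is a small grey one at (441,366) and a blue one at (584,396). The larger grey one fits the description, with its stud at about (474,227).

I'll measure both now and confirm them in one crop.

```bash
cat > m.py <<'E'
from h import *
import pickle
S=8
def crop(d,x0,y0,x1,y1): return cv2.resize(d['frame'][y0:y1,x0:x1],None,fx=S,fy=S,interpolation=cv2.INTER_CUBIC)
def back(p,x0,y0): return (np.asarray(p,float)+.5)/S-.5+[x0,y0]
def big(m): return max(cv2.findContours(m.astype('uint8'),cv2.RETR_EXTERNAL,cv2.CHAIN_APPROX_NONE)[0],key=cv2.contourArea)
def rect(W):  # world xy points -> centre, size(long,short), yaw of long axis
    (c,s,a)=cv2.minAreaRect(W.astype('float32')); a=np.radians(a)
    if s[0]<s[1]: s=s[::-1];a+=np.pi/2
    return np.array(c),s,a
E
python3 - <<'E'
from m import *
a,b=pickle.load(open('im0.pkl','rb'))
x0,y0,x1,y1=85,140,130,202; P=crop(a,x0,y0,x1,y1); hsv=cv2.cvtColor(P,cv2.COLOR_BGR2HSV)
c=big((hsv[...,1]<75)&(hsv[...,2]>150)); W=ray(a,back(c[:,0],x0,y0),10)[:,:2]
r=rect(W); m=cv2.moments(W.astype('float32')[:,None]); cen=np.array([m['m10'],m['m01']])/m['m00']
print('plate',r,'centroid',cen)
x0,y0,x1,y1=270,120,350,208; Q=crop(a,x0,y0,x1,y1)
g=Q.max(2); h2=cv2.cvtColor(Q,cv2.COLOR_BGR2HSV)
c=big((h2[...,1]<70)&(g>110)); r2=rect(ray(a,back(c[:,0],x0,y0),8)[:,:2]); print('tray',r2)
tm=np.zeros(g.shape,'uint8');cv2.drawContours(tm,[c],-1,1,-1);tm=cv2.erode(tm,np.ones((41,41)))
bd=big((g<110)&(tm>0)); print('bed',rect(ray(a,back(bd[:,0],x0,y0),14)[:,:2]))
bm=np.zeros(g.shape,'uint8');cv2.drawContours(bm,[cv2.convexHull(bd)],-1,1,-1);bm=cv2.erode(bm,np.ones((25,25)))
s=big((g>140)&(bm>0)); sc=back(s[:,0].mean(0),x0,y0); print('stud px',sc,ray(a,[sc],32),ray(a,[sc],23))
# side view check: stud + plate
for n,p,z in(('plate',cen,10),('stud',ray(a,[sc],32)[0,:2],32)): print(n,'in side px(768)',proj(b,[[*p,z]])*1.5)
out=np.zeros((560,800,3),'uint8')
P=P[:560];out[:P.shape[0]*1,:P.shape[1]]=P[:560]; Q=cv2.resize(Q,(400,440)); out[:440,380:780]=Q
cv2.imwrite('pics/c1.png',out)
E
```

```text
plate (array([523.83117676, 320.26968384]), (123.5311508178711, 52.14373779296875), np.float64(0.33931135711617816)) centroid [518.51428176 318.37896049]
tray (array([ 555.44348145, -250.6031189 ]), (174.02752685546875, 122.64192199707031), np.float64(2.7376843268629254))
bed (array([ 549.80041504, -246.95513916]), (131.118896484375, 41.204986572265625), np.float64(2.7377389216652723))
stud px [316.4525     150.16416667] [[ 592.61006963 -266.36798081   32.        ]] [[ 593.94397811 -267.5333472    23.        ]]
plate in side px(768) [[352.11244214 452.89368261]]
stud in side px(768) [[340.7731998  241.05667183]]
```

View pics/c1.png

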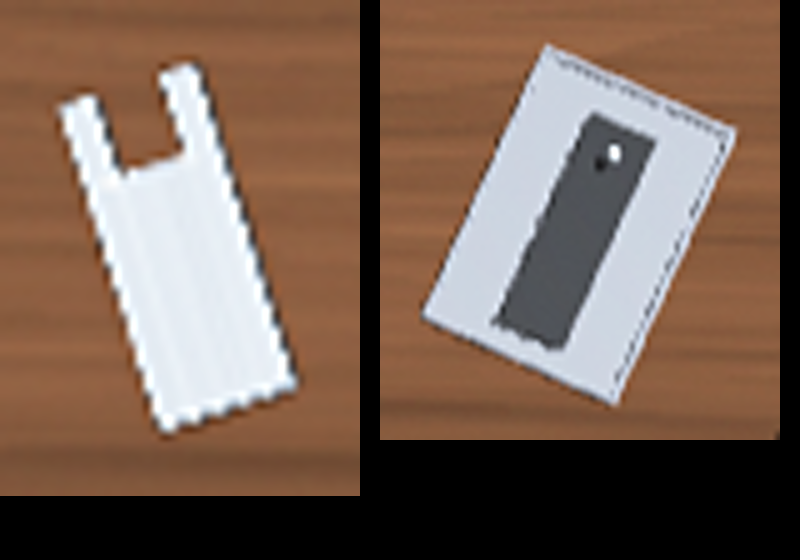

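Confirmed: the bare-steel plate with the notch is the forked plate, with its notch towards +x+y (yaw 0.339). The larger grey base is the stand, with its stud at about (592,-266) and yaw -0.404. Now moving over the plate.

Request:
{"method": "arm_command", "body": {
  "series": [
    {"linear": [0.015,-0.018,0]},
    {"linear": [0.03,-0.036,0]},
    {"linear": [0.03,-0.036,0.005]},
    {"linear": [0.03,-0.036,0.005]},
    {"linear": [0.03,-0.036,0.005]},
    {"linear": [0.03,-0.036,0.005]},
    {"linear": [0.03,-0.036,0.005]},
    {"linear": [0.03,-0.036,0.005]},
    {"linear": [0.03,-0.036,0.005]},
    {"linear": [0.03,-0.036,0.005]}
  ],
  "jaw": 1
}}

```text
validation failed for argument at $.se...
```

Request:
{"method": "arm_command", "body": {
  "series": [
    {"linear": [0.03,-0.036,0.01]},
    {"linear": [0.03,-0.036,0.01]},
    {"linear": [0.03,-0.036,0.01]},
    {"linear": [0.03,-0.036,0.01]},
    {"linear": [0.03,-0.036,0.01]},
    {"linear": [0.03,-0.036,0.01]},
    {"linear": [0.03,-0.036,0.01]},
    {"linear": [0.03,-0.036,0.01]},
    {"linear": [0.03,-0.036,0.01]},
    {"linear": [0.015,-0.018,0],"turn": 0.058}
  ]
}}

```text
validation failed for argument at $.se...
```

```bash
cat > plan.py <<'E'
from h import *
from scipy.spatial.transform import Rotation as Ro
def plan(x,y,z,yaw):
    o=ctrl.get_obs(); M=Ro.from_rotvec(o['orientation']).as_matrix(); p=np.array(o['ee_pos'])
    th=np.arctan2(M[1,0],M[0,0]); e=(th-yaw+np.pi)%(2*np.pi)-np.pi
    print('t',o['t'],'p',p.round(1),'yaw',round(th,4),'tilt',M[:,2].round(3),'q',o['qpos'].round(2))
    print('tool shift m',(M.T@(np.array([x,y,z])-p)/1000).round(4),'turn',round(e,4),'F',o['ft_force'].round(1),'w',round(o['width'],1),'g',round(o['grasp_force'],1))
E
python3 -c "
from plan import *
plan(518.4,318.3,21,.339)"
```

```text
t 0.1 p [ 241.4 -576.   241. ] yaw 0.3968 tilt [-0.     0.001 -1.   ] q [-1.19  0.42  1.63  0.    1.09 -0.02]
tool shift m [ 0.6011 -0.7175  0.221 ] turn 0.0578 F [-0.1 -0.3 -0.4] w 88.1 g 0.0
```

The call was refused, probably because every row needs "turn".

Request:
{"method": "arm_command", "body": {
  "series": [
    {"linear": [0.015,-0.018,0.0],"turn": 0.0},
    {"linear": [0.03,-0.036,0.0],"turn": 0.0},
    {"linear": [0.03,-0.036,0.005],"turn": 0.0},
    {"linear": [0.03,-0.036,0.005],"turn": 0.0},
    {"linear": [0.03,-0.036,0.005],"turn": 0.0},
    {"linear": [0.03,-0.036,0.005],"turn": 0.0},
    {"linear": [0.03,-0.036,0.005],"turn": 0.0},
    {"linear": [0.03,-0.036,0.005],"turn": 0.0},
    {"linear": [0.03,-0.036,0.005],"turn": 0.0},
    {"linear": [0.03,-0.036,0.005],"turn": 0.0}
  ],
  "jaw": 1
}}

```text
t: 1.1
ee_pos: [372.3, -149.1, 201.5]
orientation: [3.08, 0.619, 0.0]
ft_force: [1.6, -0.8, 0.6]
width: 87.8
grasp_force: 0.0
```

Request:
{"method": "arm_command", "body": {
  "series": [
    {"linear": [0.03,-0.036,0.01],"turn": 0.0},
    {"linear": [0.03,-0.036,0.01],"turn": 0.0},
    {"linear": [0.03,-0.036,0.01],"turn": 0.0},
    {"linear": [0.03,-0.036,0.01],"turn": 0.0},
    {"linear": [0.03,-0.036,0.01],"turn": 0.0},
    {"linear": [0.03,-0.036,0.01],"turn": 0.0},
    {"linear": [0.03,-0.036,0.01],"turn": 0.0},
    {"linear": [0.03,-0.036,0.01],"turn": 0.0},
    {"linear": [0.03,-0.036,0.01],"turn": 0.0},
    {"linear": [0.015,-0.018,0.0],"turn": 0.058}
  ]
}}

```text
t: 2.1
ee_pos: [503.1, 277.9, 110.2]
orientation: [-3.096, -0.532, 0.001]
ft_force: [-0.1, -0.5, -0.8]
width: 88.0
grasp_force: 0.0
```

```bash
python3 -c "
from plan import *
plan(518.4,318.3,21,.339)"
```

```text
t 2.1 p [503.1 277.9 110.2] yaw 0.3402 tilt [-0.001 -0.    -1.   ] q [0.48 0.53 1.82 0.   0.79 1.71]
tool shift m [ 0.028  -0.0329  0.0892] turn 0.0012 F [-0.1 -0.5 -0.8] w 88.0 g 0.0
```

Request:
{"method": "arm_command", "body": {
  "series": [
    {"linear": [0.014,-0.0165,0.0],"turn": 0.0},
    {"linear": [0.014,-0.0165,0.01],"turn": 0.0},
    {"linear": [0.0,0.0,0.02],"turn": 0.0},
    {"linear": [0.0,0.0,0.02],"turn": 0.0},
    {"linear": [0.0,0.0,0.01],"turn": 0.0},
    {"linear": [0.0,0.0,0.0],"turn": 0.0},
    {"linear": [0.0,0.0,0.0],"turn": 0.0}
  ]
}}

```text
t: 2.8
ee_pos: [518.5, 315.1, 51.9]
orientation: [-3.097, -0.529, 0.0]
ft_force: [-0.9, 0.1, 0.2]
width: 87.7
grasp_force: 0.0
```

```bash
python3 - <<'E'
from plan import *
plan(518.4,318.3,21,.339)
d=grab('side'); cv2.imwrite('pics/s2.png',cv2.resize(d['frame'][210:350,170:320],(750,600)[:2] if 0 else (600,560),interpolation=cv2.INTER_CUBIC))
E
```

```text
t 2.8 p [518.5 315.1  51.9] yaw 0.3386 tilt [-0.  0. -1.] q [0.53 0.66 1.76 0.   0.72 1.76]
tool shift m [ 0.0009 -0.0031  0.0309] turn -0.0004 F [-0.9  0.1  0.2] w 87.7 g 0.0
```

View pics/s2.png

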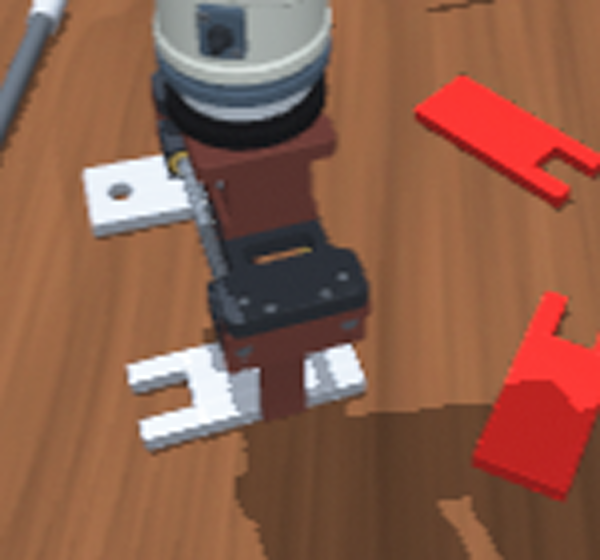

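The forked plate lies centred under the open jaw. The near finger is at about (285,385) in the crop and the notch is to the left, at (165,395). Going down and closing.

Request:
{"method": "arm_command", "body": {
  "series": [
    {"linear": [0.001,-0.003,0.01],"turn": 0.0},
    {"linear": [0.0,0.0,0.01],"turn": 0.0},
    {"linear": [0.0,0.0,0.006],"turn": 0.0},
    {"linear": [0.0,0.0,0.004],"turn": 0.0},
    {"linear": [0.0,0.0,0.001],"turn": 0.0},
    {"linear": [0.0,0.0,0.0],"turn": 0.0},
    {"linear": [0.0,0.0,0.0],"turn": 0.0}
  ]
}}

```text
t: 3.55
ee_pos: [518.5, 318.4, 20.9]
orientation: [-3.097, -0.529, -0.001]
ft_force: [0.6, 0.1, -0.2]
width: 87.9
grasp_force: 0.0
```

Request:
{"method": "arm_command", "body": {
  "series": [
    {"linear": [0.0,0.0,0.0],"turn": 0.0},
    {"linear": [0.0,0.0,0.0],"turn": 0.0},
    {"linear": [0.0,0.0,0.0],"turn": 0.0},
    {"linear": [0.0,0.0,0.0],"turn": 0.0},
    {"linear": [0.0,0.0,0.0],"turn": 0.0},
    {"linear": [0.0,0.0,0.0],"turn": 0.0},
    {"linear": [0.0,0.0,0.0],"turn": 0.0},
    {"linear": [0.0,0.0,0.0],"turn": 0.0}
  ],
  "jaw": -1
}}

```text
t: 4.35
ee_pos: [518.4, 318.1, 20.7]
orientation: [3.096, 0.53, -0.0]
ft_force: [-0.3, -2.8, 1.6]
width: 49.6
grasp_force: 30.0
```

Request:
{"method": "arm_command", "body": {
  "series": [
    {"linear": [0.0,0.0,-0.005],"turn": 0.0},
    {"linear": [0.0,0.0,-0.015],"turn": 0.0},
    {"linear": [0.0,0.0,-0.02],"turn": 0.0},
    {"linear": [0.0,0.0,-0.02],"turn": 0.0},
    {"linear": [0.0,0.0,-0.015],"turn": 0.0},
    {"linear": [0.0,0.0,-0.005],"turn": 0.0},
    {"linear": [-0.003,0.01,0.0],"turn": 0.0},
    {"linear": [-0.006,0.02,0.0],"turn": 0.0},
    {"linear": [-0.009,0.03,0.0],"turn": 0.0},
    {"linear": [-0.009,0.03,0.0],"turn": 0.0}
  ]
}}

```text
t: 5.35
ee_pos: [521.8, 222.8, 99.6]
orientation: [3.096, 0.531, -0.003]
ft_force: [0.9, -0.1, -4.6]
width: 49.8
grasp_force: 30.0
```

Request:
{"method": "arm_command", "body": {
  "series": [
    {"linear": [-0.01,0.035,0.0],"turn": 0.0},
    {"linear": [-0.01,0.035,0.0],"turn": 0.0},
    {"linear": [-0.01,0.035,0.0],"turn": 0.0},
    {"linear": [-0.01,0.035,0.0],"turn": 0.0},
    {"linear": [-0.01,0.035,0.0],"turn": 0.0},
    {"linear": [-0.01,0.035,0.0],"turn": 0.0},
    {"linear": [-0.01,0.035,0.0],"turn": 0.0},
    {"linear": [-0.01,0.035,0.0],"turn": 0.0},
    {"linear": [-0.01,0.035,0.0],"turn": 0.0},
    {"linear": [-0.01,0.035,0.0],"turn": 0.0}
  ]
}}

```text
t: 6.35
ee_pos: [543.4, -140.7, 99.6]
orientation: [-3.096, -0.529, 0.003]
ft_force: [0.9, -0.1, -4.2]
width: 49.4
grasp_force: 30.0
```

Request:
{"method": "arm_command", "body": {
  "series": [
    {"linear": [-0.01,0.035,0.0],"turn": 0.0},
    {"linear": [-0.006,0.02,0.0],"turn": 0.0},
    {"linear": [0.0,0.01,0.0],"turn": 0.063},
    {"linear": [0.0,0.0,0.0],"turn": 0.12},
    {"linear": [0.0,0.0,0.0],"turn": 0.12},
    {"linear": [0.0,0.0,0.0],"turn": 0.12},
    {"linear": [0.0,0.0,0.0],"turn": 0.12},
    {"linear": [0.0,0.0,0.0],"turn": 0.12},
    {"linear": [0.0,0.0,0.0],"turn": 0.08},
    {"linear": [0.0,0.0,0.0],"turn": 0.0}
  ]
}}

```text
t: 7.35
ee_pos: [550.0, -205.6, 99.6]
orientation: [-3.077, 0.632, 0.004]
ft_force: [-0.7, -0.8, -4.2]
width: 49.8
grasp_force: 30.0
```

```bash
python3 -c "
from plan import *
plan(545.1,-246,60,-.404)"
```

```text
t 7.35 p [ 550.  -205.6   99.6] yaw -0.4051 tilt [-0.002  0.001 -1.   ] q [-0.38  0.56  1.8  -0.    0.79  1.6 ]
tool shift m [0.0115 0.039  0.0396] turn -0.0011 F [-0.7 -0.8 -4.2] w 49.8 g 30.0
```

Request:
{"method": "arm_command", "body": {
  "series": [
    {"linear": [0.004,0.013,0.0],"turn": 0.0},
    {"linear": [0.004,0.013,0.0],"turn": 0.0},
    {"linear": [0.0035,0.013,0.01],"turn": 0.0},
    {"linear": [0.0,0.0,0.015],"turn": 0.0},
    {"linear": [0.0,0.0,0.014],"turn": 0.0},
    {"linear": [0.0,0.0,0.0],"turn": 0.0},
    {"linear": [0.0,0.0,0.0],"turn": 0.0}
  ]
}}

```text
t: 8.05
ee_pos: [545.9, -245.2, 60.6]
orientation: [-3.077, 0.63, 0.003]
ft_force: [0.3, 0.6, -3.7]
width: 49.6
grasp_force: 30.0
```

```bash
python3 - <<'E'
from plan import *
import pickle
plan(545.1,-246,60,-.404)
a=grab('top');b=grab('side');pickle.dump((a,b),open('im3.pkl','wb'))
A=cv2.resize(a['frame'][115:215,265:355],(390,433),interpolation=cv2.INTER_CUBIC)
B=cv2.resize(b['frame'][110:200,190:280],(400,400),interpolation=cv2.INTER_CUBIC)
o=np.zeros((440,800,3),'uint8');o[:433,:390]=A;o[:400,400:]=B;cv2.imwrite('pics/p3.png',o)
E
```

```text
t 8.05 p [ 545.9 -245.2   60.6] yaw -0.4037 tilt [-0.002  0.001 -1.   ] q [-0.44  0.64  1.78  0.    0.73  1.53]
tool shift m [-0.0005  0.001   0.0006] turn 0.0003 F [ 0.3  0.6 -3.7] w 49.6 g 30.0
```

View pics/p3.png

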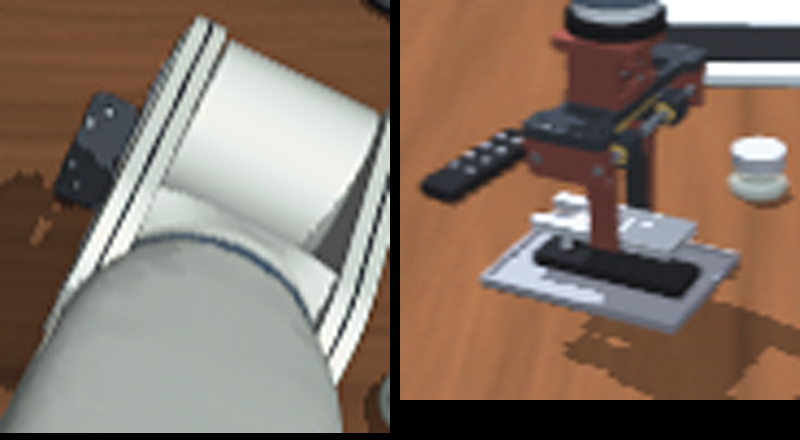

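Side view: the plate is held level above the bed. Its prongs are towards the stud end at (560,215), and the stud shows at (568,240) in the crop. The top view is hidden by the arm. Lowering gently.

Request:
{"method": "arm_command", "body": {
  "series": [
    {"linear": [0.0,0.001,0.005],"turn": 0.0},
    {"linear": [0.0,0.0,0.006],"turn": 0.0},
    {"linear": [0.0,0.0,0.006],"turn": 0.0},
    {"linear": [0.0,0.0,0.004],"turn": 0.0},
    {"linear": [0.0,0.0,0.001],"turn": 0.0},
    {"linear": [0.0,0.0,0.0],"turn": 0.0},
    {"linear": [0.0,0.0,0.0],"turn": 0.0}
  ]
}}

```text
t: 8.85
ee_pos: [546.2, -246.9, 39.7]
orientation: [-3.078, 0.631, -0.0]
ft_force: [-0.9, 0.5, -3.5]
width: 49.9
grasp_force: 30.0
```

```bash
python3 - <<'E'
from plan import *
plan(545.1,-246,34.7,-.404)
b=grab('side')
cv2.imwrite('pics/p4.png',cv2.resize(b['frame'][130:190,195:270],(750,600),interpolation=cv2.INTER_CUBIC))
E
```

```text
t 8.85 p [ 546.2 -246.9   39.7] yaw -0.4043 tilt [ 0. -0. -1.] q [-0.44  0.67  1.78  0.    0.69  1.53]
tool shift m [-0.0014 -0.0004  0.005 ] turn -0.0003 F [-0.9  0.5 -3.5] w 49.9 g 30.0
```

View pics/p4.png

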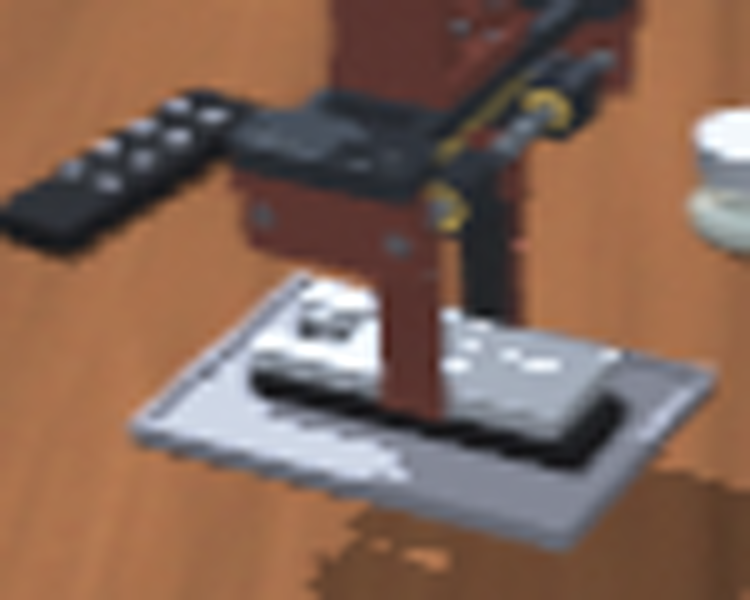

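The stud sits inside the notch at (330,325), and the plate is over the bed about 5 mm up. Lowering the last bit.

Request:
{"method": "arm_command", "body": {
  "series": [
    {"linear": [-0.001,0.0,0.002],"turn": 0.0},
    {"linear": [0.0,0.0,0.001],"turn": 0.0},
    {"linear": [0.0,0.0,0.001],"turn": 0.0},
    {"linear": [0.0,0.0,0.0005],"turn": 0.0},
    {"linear": [0.0,0.0,0.0],"turn": 0.0},
    {"linear": [0.0,0.0,0.0],"turn": 0.0}
  ]
}}

```text
t: 9.5
ee_pos: [545.2, -246.4, 35.2]
orientation: [3.078, -0.631, 0.0]
ft_force: [-0.5, -0.4, -3.1]
width: 49.9
grasp_force: 30.0
```

Request:
{"method": "arm_command", "body": {
  "series": [
    {"linear": [0.0,0.0,0.0005],"turn": 0.0},
    {"linear": [0.0,0.0,0.0],"turn": 0.0},
    {"linear": [0.0,0.0,0.0],"turn": 0.0}
  ]
}}

```text
t: 9.8
ee_pos: [545.3, -246.4, 34.8]
orientation: [3.078, -0.631, 0.0]
ft_force: [-0.2, 0.5, -3.4]
width: 49.9
grasp_force: 30.0
```

Request:
{"method": "arm_command", "body": {
  "series": [
    {"linear": [0.0,0.0,0.0005],"turn": 0.0},
    {"linear": [0.0,0.0,0.0],"turn": 0.0},
    {"linear": [0.0,0.0,0.0],"turn": 0.0}
  ]
}}

```text
t: 10.1
ee_pos: [545.3, -246.5, 34.7]
orientation: [3.078, -0.631, 0.001]
ft_force: [-2.8, 1.7, 5.7]
width: 49.9
grasp_force: 30.0
```

Contact felt. Releasing, then going up and back.

Request:
{"method": "arm_command", "body": {
  "series": [
    {"linear": [0.0,0.0,0.0],"turn": 0.0},
    {"linear": [0.0,0.0,0.0],"turn": 0.0},
    {"linear": [0.0,0.0,0.0],"turn": 0.0},
    {"linear": [0.0,0.0,0.0],"turn": 0.0},
    {"linear": [0.0,0.0,0.0],"turn": 0.0},
    {"linear": [0.0,0.0,0.0],"turn": 0.0},
    {"linear": [0.0,0.0,0.0],"turn": 0.0}
  ],
  "jaw": 1
}}

```text
t: 10.8
ee_pos: [545.2, -246.4, 34.1]
orientation: [-3.078, 0.631, 0.0]
ft_force: [-0.8, -0.5, 0.1]
width: 87.6
grasp_force: 0.0
```

Request:
{"method": "arm_command", "body": {
  "series": [
    {"linear": [0.0,0.0,-0.005],"turn": 0.0},
    {"linear": [0.0,0.0,-0.015],"turn": 0.0},
    {"linear": [0.0,0.0,-0.03],"turn": 0.0},
    {"linear": [0.0,0.0,-0.04],"turn": 0.0},
    {"linear": [0.0,0.0,-0.04],"turn": 0.0},
    {"linear": [0.0,-0.04,-0.03],"turn": 0.0},
    {"linear": [0.0,-0.045,0.0],"turn": 0.0},
    {"linear": [0.0,-0.045,0.0],"turn": 0.0},
    {"linear": [0.0,-0.045,0.0],"turn": 0.0},
    {"linear": [0.0,-0.045,0.0],"turn": 0.0}
  ]
}}

```text
t: 11.8
ee_pos: [632.3, -42.5, 195.9]
orientation: [-3.077, 0.631, -0.003]
ft_force: [0.0, 0.0, -0.5]
width: 87.8
grasp_force: 0.0
```

Request:
{"method": "arm_command", "body": {
  "series": [
    {"linear": [0.0,-0.045,0.0],"turn": 0.0},
    {"linear": [0.0,-0.04,0.0],"turn": 0.0},
    {"linear": [0.0,0.0,0.0],"turn": 0.0},
    {"linear": [0.0,0.0,0.0],"turn": 0.0}
  ]
}}

```text
t: 12.2
ee_pos: [665.1, 34.8, 195.0]
orientation: [3.078, -0.628, 0.001]
ft_force: [0.7, -1.1, 1.0]
width: 87.5
grasp_force: 0.0
```

```bash
python3 - <<'E'
from m import *
a=grab('top');b=grab('side');pickle.dump((a,b),open('im5.pkl','wb'))
A=cv2.resize(a['frame'][115:215,265:355],(390,433),interpolation=cv2.INTER_CUBIC)
B=cv2.resize(b['frame'][130:190,195:270],(400,320),interpolation=cv2.INTER_CUBIC)
o=np.zeros((440,800,3),'uint8');o[:433,:390]=A;o[:320,400:]=B;cv2.imwrite('pics/p5.png',o)
E
```

```text
(no output)
```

View pics/p5.png

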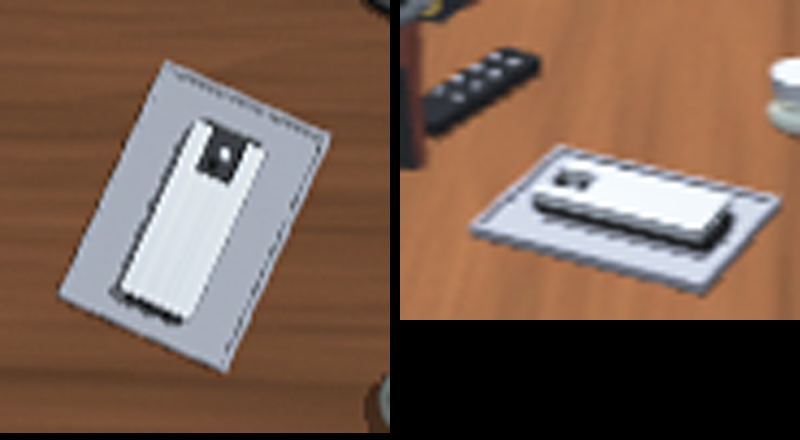

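The plate lies flat and lengthwise on the bed, with the stud mid-notch at (223,153) in the left crop. One check on its pose, then I'll hand in.

```bash
python3 - <<'E'
from m import *
a,_=pickle.load(open('im5.pkl','rb'))
x0,y0,x1,y1=270,120,350,208; Q=crop(a,x0,y0,x1,y1)
c=big(Q.min(2)>205); r=rect(ray(a,back(c[:,0],x0,y0),24)[:,:2]); y=-.404
d=r[0]-[592,-266]; print(r, r[2]%np.pi-np.pi, 'in stand frame', d@[np.cos(y),np.sin(y)], d@[-np.sin(y),np.cos(y)])
E
```

```text
(array([ 550.85473633, -247.644104  ]), (118.9246826171875, 48.53448486328125), np.float64(2.7369860460251068)) -0.40460660756468636 in stand frame -45.048596391961766 0.7039911658937353
```

```bash
python3 -c "
from workcell import ctrl
print(ctrl.close_job())"
```

```text
the job is handed in; nothing more can be done
None
```

The forked plate lies flat and lengthwise on the larger grey base's bed, with the stud mid-notch (measured within about 1 mm of home). The gripper is clear, the other plates were not touched, and the job was handed in at about 12 s.

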